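# Set a coil test supply to its third tap by feel and press its output button

## Robot

A 6-joint arm with a two-finger parallel gripper is mounted at the origin on the work surface. World frame = base frame: x ahead of the robot, y to its left, z up, the work surface at z = 0. Lengths are in mm, angles in rad, forces in N, time in s.
With the tool pointing down it reaches from about 350 to 775 mm from the base axis. Payload 7.3 kg.
Tool frame: the origin (TCP) lies midway between the tips of the shut fingers; the grasp point (between the pads) lies bot.tcp_to_grasp behind it (bot.tcp_to_grasp is the distance from the TCP to the grasp point, in mm); z points along the fingers, y is the direction in which the jaws open and shut (so a half turn about z gives the same grasp; the last joint's range is limited). The gripper opens to 92 mm and grips with 3 to 60 N. Pads are 19 mm wide; open, the fingers measure 130 mm over their backs; the gripper's body (75 mm by 190 mm) begins 47 mm behind the grasp point.
Start: joints at [-0.146, 0.342, 1.524, -0, 1.275, -0.146], TCP at [525.019, 0.019, 226.741] pointing down, gripper open.
Joint ranges: [-2.53, 2.53], [-0.77, 2.02], [0.04, 2.7], [-1, 4.14], [0.28, 2.66], [-3.11, 3.11]. Speed limits (rad/s): [2.57, 2.57, 3.14, 3.14, 3.14, 3.14].

## Interface

Orientations are given as [roll, pitch, yaw] about the fixed x, y, z axes, in that order (R = Rz(yaw) Ry(pitch) Rx(roll)).
In Python, from plant import bot gives the robot as it stands.
- The arm moves only by the shell command python3 -m inch 'ROWS'. ROWS is JSON, one flat list of numbers, 7 for each row, row after row: the shift along the world's x, y, z in cm, then the turn, a rotation vector about the world's x, y, z in degrees, then the gripper command: -1 is shut, 1 is fully open, values between are in proportion. In form: [tx, ty, tz, ax, ay, az, fingers, tx, ty, tz, ax, ay, az, fingers, ...]. A call has exactly 5 rows; each row is the pose to reach, as a shift and turn from the pose measured when the call began; what a row does not reach only later rows make up. A row lasts 1/10 s, in which the tool goes at most 50 mm and 8.59 degrees, less where a joint would pass 70% of its speed; a pose out of reach is approached as far as the arm can. A call with a gripper value outside its range is refused whole. The fingers move at their own pace and stop on an object; the grip force is fixed at half the most. Time passes only in rows, so rows that repeat a pose let the fingers close, or fill a call up. It gives the time, the measured TCP pose, the force and the opening at its end, in the units of the state.
- bot.get_obs(): the state, without advancing time (a new reading comes with each control period).
- bot.capture(name): name is "scene" or "side" or "wrist"; returns the picture (384x512x3 uint8, red, green, blue); there is no depth.
- bot.calibration(name): a dict with "fx", "fy", "cx", "cy" (pixels), "k1" (the pictures are not rectified: a ray, as slopes to the right and down, at radius r is drawn at 1 + k1 r^2 times it, then the intrinsics apply), "cam_to_world" (4x4, takes a point from camera to world coordinates). Camera axes: x right, y down, z forward; pixel columns grow to the right and rows downward; lengths in mm; the calibration is good to about 2 mm. A picture is of the moment at which its call begins: read the wrist's pose just before it. calibration takes no time and is no camera call; for the wrist camera it gives the pose at the moment of the call.
- bot.close_job(): hands the job in, once; it reports no verdict.
The state is a dict: "time": time; "joint_positions": joint angles; "dq": joint speeds; "tau": joint torques, N m; "tool_pos": TCP position; "tcp_rot": TCP orientation; "contact_force": force on the tool from outside, world axes, zero at the start; "moment": the same for the moment, N m; "grip_width": finger opening in mm.
Only numpy, scipy, OpenCV 4.12 (cv2) and the standard library are available. Lean on these libraries where they do the work, as an engineer would, in place of code of your own. Each camera call takes 0.05 s, during which the arm holds its last target.

## Task

The coil test supply on the bench was left on a high tap: with a fingertip push its tap lever back along the slot to the off stop, the end of the slot away from the two output sockets, then push it out again counting three clicks and leave it sitting in the third notch. Then press the output push-button on the same deck fully in and let it go. Only push, do not pinch or lift anything, press the button on no other tap, and leave the other things where they are.

Things in the scene. Friction and masses are not known exactly. Their poses are not given: they have to be found in the camera images.
- supply: Coil test supply: grey steel box 200 mm deep (its x) by 340 mm wide (its y), flat control deck 110 mm above the bench; fixed. Origin: centre of its underside; z up; x points away from the robot at yaw 0. The deck is clear but for the things listed here, a fuse cap 10 mm high at (70, -140) mm and a pilot lamp 9 mm high at (-55, 60) mm
- slot_off (a point): The off end of the lever slot: point on the deck under the lever's centre when it is off, at (25, -85) mm in the box. The slot runs from here along the box's +y; lever centre at the highest tap: (25, 11) mm. A thin painted wedge outline beside the slot points to the off end
- sockets (a point): Point on the deck midway between the two output sockets: black, 20 mm wide, 12 mm high, 45 mm apart along the box's x, at (0, 125) and (45, 125) mm in the box
- lever (a joint): Tap lever's travel along the slot (box's +y), m: 0 at the off stop, 0.096 at the highest tap, hard stops. A sprung ball holds it in notches 16 mm apart: off 0, taps 1 to 6 at 0.016 to 0.096. Leaving a notch takes about 7 N, fading to nothing at the crest 8 mm on; just past it the lever snaps ahead into the next notch, away from what pushes it (a click). Starts on tap 4, 5 or 6 (0.060 to 0.096)
- lever_top (a point): Centre of the top of the tap lever, 41 mm above the deck; moves with the lever. The lever is an upright black paddle on a thin steel stem: 32 mm wide across the slot (box's x), 16 mm thick along the slot, ribbed rubber grip faces from 15 to 37 mm above the deck. Same axes as the box
- grip_off: Rubber grip face of the lever on its off side (the box's -y side), 32 x 5 x 22 mm, outer face 8 mm from the lever's centre, 15 to 37 mm above the deck. Push here to move the lever to higher taps. Origin: on the deck under the lever's centre
- grip_high: The same on the lever's other side (the box's +y side). Push here to move the lever towards off. Pressing on both grip faces at once counts as pinching. Origin: on the deck under the lever's centre
- output_button (a joint): Travel of the output push-button, in m, straight down: 0 out, 0.006 fully in; it springs back. Fully in takes 5 N; 4.5 mm counts as pressed
- output_button_top (a point): Centre of the top of the round black push-button, 24 mm wide, standing 10 mm above its collar (40 mm wide, 12 mm high) and 22 mm above the deck; presses straight down
- contactor_a: Bystander: loose contactor, 76 x 45 mm, 84 mm high, grey foot and black top, to the left of the supply. Origin: centre of its underside
- contactor_b: Bystander: larger loose contactor, 85 x 54 mm, 96 mm high. Origin: centre of its underside
- overload: Bystander: loose overload relay, black, 50 x 45 mm, 72 mm high. Origin: centre of its underside
- relay: Bystander: small plug-in relay with a clear cover, 22 x 28 mm, 36 mm high, standing loose on the supply's deck on the robot's side of the slot. Origin: centre of its underside
- terminals: Bystander: loose piece of mounting rail 160 mm long with a row of grey terminal blocks, 42 mm high. Origin: centre of its underside
- multimeter: Bystander: loose black hand multimeter, 150 x 74 mm, 42 mm high. Origin: centre of its underside
- pliers: Bystander: loose pliers with red handles, 180 mm long, 14 mm high. Origin: under the pivot
- screwdriver: Bystander: loose screwdriver with a blue handle. Origin: centre of its underside

How it is judged (in metres and radians):
On the way, in this order (a step that is already met when the one before it is completed fails the run):
1. the tap lever is pushed back to its off stop (value of joint lever below 0.003 m), for 0.1 s.
2. the tap lever sits in the third notch, 48 mm from off (value of joint lever between 0.044 and 0.052 m), for 0.5 s.
3. with the lever there, the output button is pressed in (4.5 mm or more of its 6 mm) (all of step 2 and value of joint output_button above 0.0045 m), for 0.05 s.
At the end, for the whole second after the job is handed in: The lever rests in the third notch, 48 mm from the off stop, within 4 mm, and the output button has been pressed there and is out again (within 1.5 mm) (all of step 2 and velocity of joint lever between -0.01 and 0.01 m/s and value of joint output_button below 0.0015 m); the robot touches nothing.
It fails at once if the output button is pressed (over 3 mm) while the lever is not within 4 mm of the third notch (value of joint output_button above 0.003 m and not (value of joint lever between 0.044 and 0.052 m)).
It fails at once if the lever is pinched: both of its grip faces pressed by the fingers at once, over 3 N each (contact force between the fingers and grip_off above 3 N and contact force between the fingers and grip_high above 3 N).
It fails at once if a loose thing is lifted, carried or pushed more than 20 mm from where it was (distance of any of contactor_a, contactor_b, overload, relay, terminals, multimeter, pliers, screwdriver from where it was at the start of the episode above 0.02 m).
It also fails if it takes over 67 s, if anything falls off the work surface, if the arm or the gripper's body presses on something with over 40 N, if the wrist force passes 120 N, or if a joint passes its speed limit or range.

## Working session

There is one attempt and no reset: what is moved stays moved. The work goes in short steps, Python scripts to look and compute and a shell command to move; the robot and the scene stay as the last step left them, time stands still between calls to the robot, and variables do not carry over. Pictures are saved under pics/ and viewed, and the job is handed in when it is done.

```bash
ls; mkdir -p pics; cat > h.py <<'E'
import numpy as np, cv2
from plant import bot
def cap(name,fn):
    c=bot.calibration(name); im=bot.capture(name); cv2.imwrite('pics/'+fn+'.png',im[:,:,::-1])
    np.save('pics/'+fn+'.npy',np.array(im)); 
    import pickle; pickle.dump(c,open('pics/'+fn+'.pkl','wb')); return im,c
def load(fn):
    import pickle; return np.load('pics/'+fn+'.npy'),pickle.load(open('pics/'+fn+'.pkl','rb'))
def ray(c,u,v):
    K=np.array([[c['fx'],0,c['cx']],[0,c['fy'],c['cy']],[0,0,1.]])
    p=cv2.undistortPoints(np.array([[[u,v]]],float),K,np.array([c['k1'],0,0,0,0.]))[0,0]
    T=np.array(c['cam_to_world']); d=T[:3,:3]@np.array([p[0],p[1],1]); return T[:3,3],d
def onz(c,u,v,z):
    o,d=ray(c,u,v); return o+d*(z-o[2])/d[2]
def proj(c,P):
    T=np.array(c['cam_to_world']); q=T[:3,:3].T@(np.asarray(P,float)-T[:3,3]); x=q[:2]/q[2]; s=1+c['k1']*(x@x)
    return np.array([c['fx']*x[0]*s+c['cx'],c['fy']*x[1]*s+c['cy']])
E
python3 - <<'E'
from h import *
for n in ['scene','side','wrist']:
    im,c=cap(n,n+'0'); print(n,{k:(np.round(v,3).tolist()) for k,v in c.items()})
o=bot.get_obs();print(o,bot.tcp_to_grasp)
E
```

```text
pics
scene {'fx': 358.197, 'fy': 358.197, 'cx': 258.865, 'cy': 193.422, 'k1': -0.075, 'cam_to_world': [[0.485, 0.554, -0.676, 1227.727], [0.874, -0.3, 0.382, -384.208], [0.009, -0.776, -0.63, 771.354], [0.0, 0.0, 0.0, 1.0]]}
side {'fx': 445.498, 'fy': 445.498, 'cx': 258.108, 'cy': 192.603, 'k1': -0.007, 'cam_to_world': [[0.74, -0.519, 0.429, -93.601], [-0.673, -0.561, 0.482, -632.78], [-0.01, -0.645, -0.764, 1142.701], [0.0, 0.0, 0.0, 1.0]]}
wrist {'fx': 306.716, 'fy': 306.716, 'cx': 258.14, 'cy': 192.562, 'k1': 0.027, 'cam_to_world': [[1.0, 0.001, -0.003, 525.304], [0.0, -0.959, -0.285, 76.624], [-0.003, 0.285, -0.959, 383.517], [0.0, 0.0, 0.0, 1.0]]}
{'time': 0.15, 'joint_positions': array([-1.46013851e-01,  3.42557360e-01,  1.52476206e+00,  1.13427285e-05,
        1.27536651e+00, -1.45989809e-01]), 'dq': array([-0.00111491, -0.00314853, -0.00073962,  0.00067752, -0.00060024,
       -0.00192066]), 'tau': array([ 7.52666965e-04, -4.31470585e+01, -2.44352603e+01,  7.18239485e-02,
        5.38185902e-02, -1.32920518e-04]), 'tool_pos': array([5.24721972e+02, 5.93627743e-02, 2.26219765e+02]), 'tcp_rot': array([-3.14051259e+00, -1.69772458e-04,  1.57076889e+00]), 'contact_force': array([ 0.01974921,  0.35997592, -0.08278974]), 'moment': array([ 0.03262859, -0.01745153,  0.00047744]), 'grip_width': 91.72840395737624} 18.8
```

View pics/scene0.png

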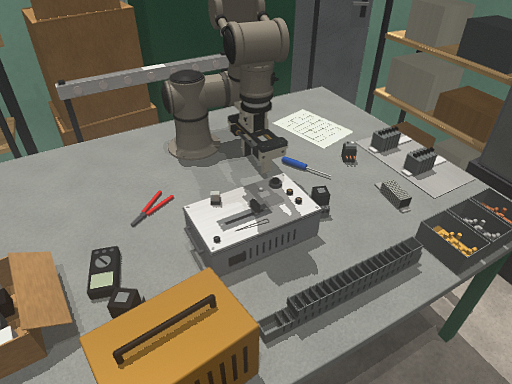

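View pics/side0.png

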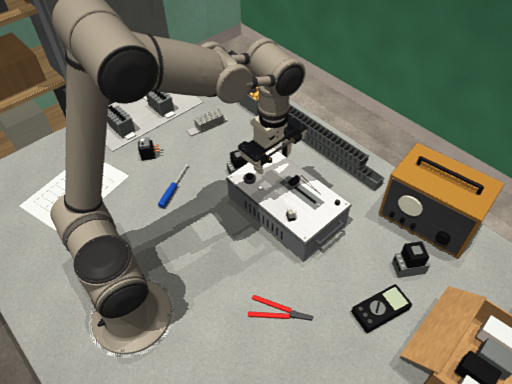

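View pics/wrist0.png

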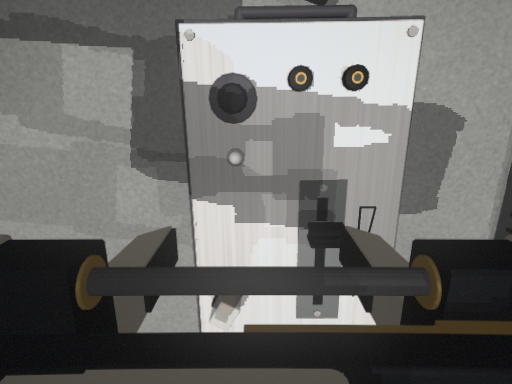

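The wrist view shows the deck nearly axis-aligned with the world. The sockets are at about (300,78) and (356,77), the button at about (233,97), the lamp at (236,157), the slot from (323,190) to (317,315), the lever at about (325,235) and the relay at about (228,305). Now I'll fit the box pose from these.

```bash
python3 - <<'E'
from h import *
im,c=load('wrist0')
for n,u,v,z in [('s1',300,78,122),('s2',356,77,122),('cornL',181,21,110),('cornR',422,18,110),('lamp',235.5,157,117),('btntop',233,97,132),('collar',233,99,122),('levertopface',325,229,151),('slot top',322,190,110),('screwtop',323,187,110),('screwbot',317,314,110),('relay',228,305,146)]:
    print(n,np.round(onz(c,u,v,z),1))
a=cv2.resize(im[150:384,150:450],None,fx=2.6,fy=2.5,interpolation=cv2.INTER_CUBIC);cv2.imwrite('pics/w0a.png',a[:,:,::-1])
s,c=load('scene0');a=cv2.resize(s[160:270,170:340],None,fx=4.7,fy=4.7,interpolation=cv2.INTER_CUBIC);cv2.imwrite('pics/s0a.png',a[:,:,::-1])
s,c=load('side0');a=cv2.resize(s[130:260,220:360],None,fx=4.6,fy=4.6,interpolation=cv2.INTER_CUBIC);cv2.imwrite('pics/d0a.png',a[:,:,::-1])
E
```

```text
s1 [558.   94.3 122. ]
s2 [602.3  94.9 122. ]
cornL [463.5 137.  110. ]
cornR [653.  138.4 110. ]
lamp [504.8  30.  117. ]
btntop [505.   79.8 132. ]
collar [504.1  78.4 122. ]
levertopface [579.4 -23.4 151. ]
slot top [583.7  -2.  110. ]
screwtop [584.5   0.9 110. ]
screwbot [ 586.3 -137.1  110. ]
relay [497.5 -99.8 146. ]
```

View pics/w0a.png

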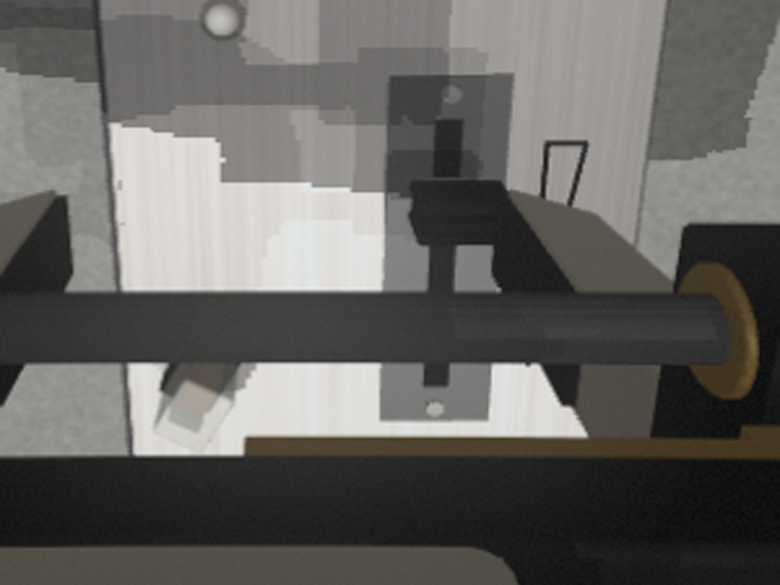

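View pics/s0a.png

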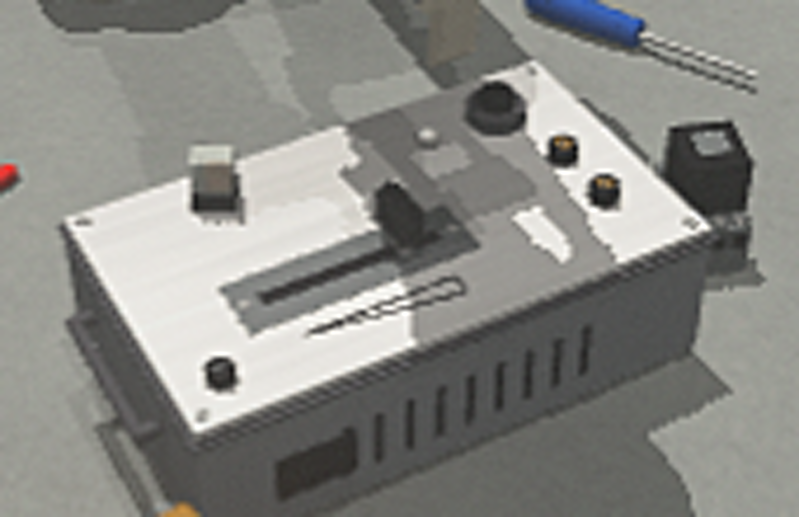

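View pics/d0a.png

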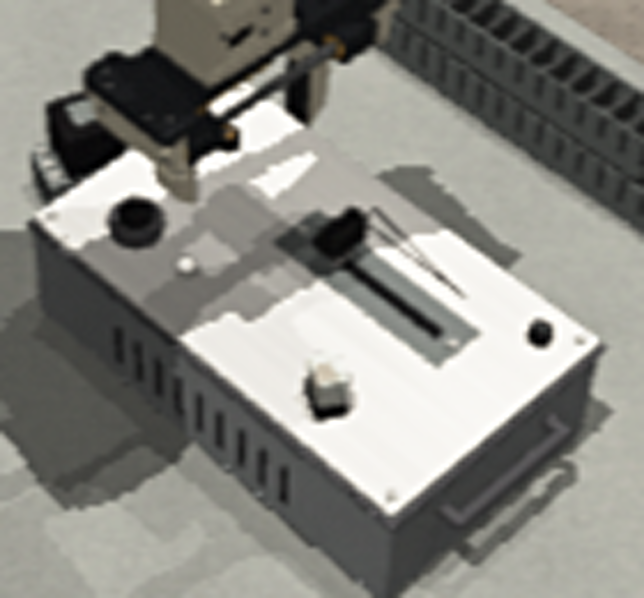

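```bash
python3 -m inch '[1.2,-1.8,0,0,0,0,-1, 2.4,-3.6,0,0,0,0,-1, 3.6,-5.4,0,0,0,0,-1, 4.8,-7.2,0,0,0,0,-1, 6,-9,0,0,0,0,-1]'; python3 -m inch '[0,0,0,0,0,0,-1,0,0,0,0,0,0,-1,0,0,0,0,0,0,-1,0,0,0,0,0,0,-1,0,0,0,0,0,0,-1]'
python3 - <<'E'
from h import *
im,c=cap('wrist','wrist1')
a=cv2.resize(im,(800,600),interpolation=cv2.INTER_CUBIC);cv2.imwrite('pics/w1a.png',a[:,:,::-1]); print(bot.get_obs()['tool_pos'],bot.get_obs()['grip_width'])
E
```

```text
time: 0.65
tool_pos: [585.0, -90.6, 225.8]
tcp_rot: [-3.14, -0.0, 1.571]
contact_force: [0.6, 0.1, -0.0]
grip_width: 56.7
time: 1.15
tool_pos: [584.7, -89.9, 226.1]
tcp_rot: [-3.14, -0.0, 1.572]
contact_force: [-0.2, -0.5, -0.7]
grip_width: 16.2
[584.81035123 -90.04103348 226.08532236] 12.405798368292752
```

View pics/w1a.png

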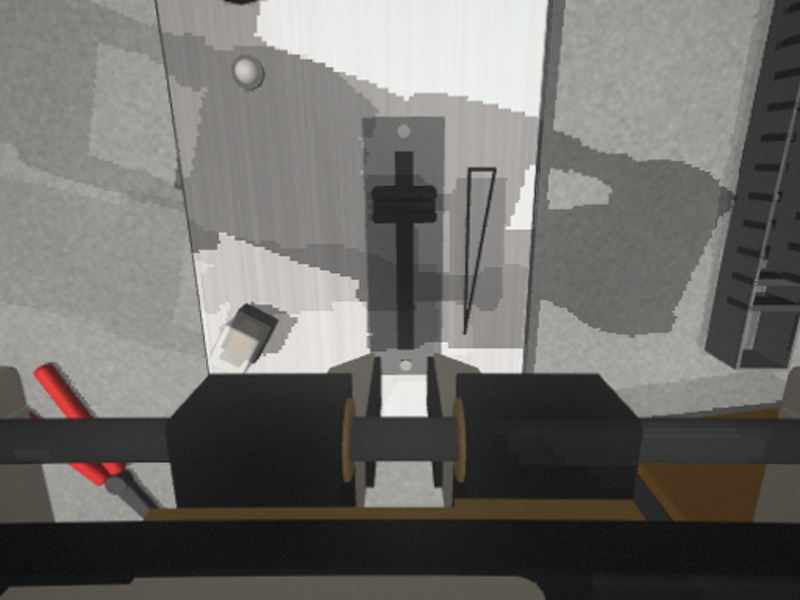

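The lever is seen from above at about (404,204) in the 800-px view, spanning (372–436, 186–222). The slot runs from (403,152) to (404,350), and the wedge tip at (465,332) confirms that off is at the bottom (-y). The relay is at about (245,335) and the lamp at (247,72). I'll work out the lever position from these.

```bash
python3 - <<'E'
from h import *
im,c=load('wrist1'); f=.64
for n,u,v,z in [('lever TL',372,186,151),('lever BR',436,222,151),('lever top mid',404,204,151),('grip mid z',404,222,130),('slot top',403.5,152,110),('slot bot',404.5,350,110),('screw top',404,131,110),('screw bot',405,366,110),('lamp',247,72,117),('wedge tip',465,332,110),('relay',243,340,146)]:
    print(n,np.round(onz(c,u*f,v*f,z),1))
A=np.array([[22.5,125],[-55,60]]);
E
```

```text
lever TL [569.9 -25.9 151. ]
lever BR [600.5 -42.7 151. ]
lever top mid [585.  -34.2 151. ]
grip mid z [585.  -45.3 130. ]
slot top [584.6 -10.1 110. ]
slot bot [ 585.4 -126.   110. ]
screw top [584.9   0.6 110. ]
screw bot [ 585.7 -136.6  110. ]
lamp [505.6  27.8 117. ]
wedge tip [ 622.1 -114.1  110. ]
relay [ 500.  -105.6  146. ]
```

The lever is on tap 5 (about 81 mm from off) and off is at y≈-115. Next I'll move to the high side and descend.

```bash
python3 -m inch '[0,2.5,0,0,0,0,-1, 0,5,0,0,0,0,-1, 0,7.5,0,0,0,0,-1, 0,9,0,0,0,0,-1, 0,9,0,0,0,0,-1]'; python3 -m inch '[0,0,-2,0,0,0,-1,0,0,-4,0,0,0,-1,0,0,-6,0,0,0,-1,0,0,-8,0,0,0,-1,0,0,-9.5,0,0,0,-1]'
python3 -m inch '[0,0,-0.2,0,0,0,-1,0,0,-0.2,0,0,0,-1,0,0,-0.2,0,0,0,-1,0,0,-0.2,0,0,0,-1,0,0,-0.2,0,0,0,-1]'
python3 - <<'E'
from h import *
o=bot.get_obs();print(o['tool_pos'],o['contact_force'],o['grip_width'])
s,c=cap('scene','scene2');a=cv2.resize(s[160:270,170:340],None,fx=4.7,fy=4.7,interpolation=cv2.INTER_CUBIC);cv2.imwrite('pics/s2a.png',a[:,:,::-1])
E
```

```text
time: 1.7
tool_pos: [584.7, 1.7, 226.3]
tcp_rot: [-3.14, -0.001, 1.574]
contact_force: [-0.3, -0.1, 1.0]
grip_width: 0.3
time: 2.2
tool_pos: [584.3, 0.5, 130.0]
tcp_rot: [-3.139, -0.0, 1.573]
contact_force: [1.0, -0.0, 0.3]
grip_width: 0.7
time: 2.7
tool_pos: [584.7, 0.5, 128.8]
tcp_rot: [-3.14, 0.0, 1.574]
contact_force: [-0.4, 0.3, -0.0]
grip_width: 0.5
[5.84733736e+02 4.52745925e-01 1.28812052e+02] [-0.35418178  0.34188749 -0.00064014] 0.5379432946306583
```

View pics/s2a.png

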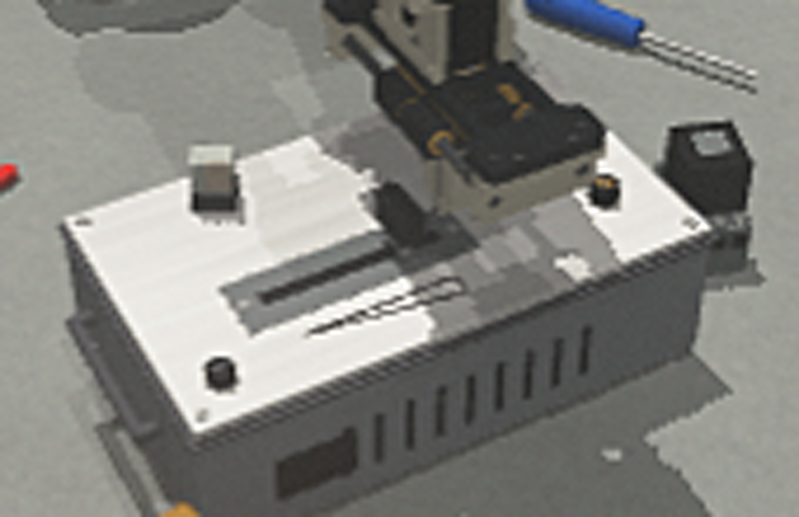

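```bash
python3 - <<'E'
from h import *
s,c=load('scene2')
for P in [(585,0,129),(585,0,195),(604,-9,129),(604,9,129),(604,37,195),(604,-37,195)]: print(P,np.round((proj(c,P)-[170,160])*4.7))
s,c=cap('side','side2');a=cv2.resize(s[100:260,200:380],None,fx=4.2,fy=3.7,interpolation=cv2.INTER_CUBIC);cv2.imwrite('pics/d2a.png',a[:,:,::-1])
for P in [(585,0,129),(585,0,195)]: print(P,np.round((proj(c,P)-[200,100])*[4.2,3.7]))
s,c=cap('wrist','wrist2')
E
```

```text
(585, 0, 129) [449. 204.]
(585, 0, 195) [451. 114.]
(604, -9, 129) [452. 227.]
(604, 9, 129) [478. 218.]
(604, 37, 195) [525. 113.]
(604, -37, 195) [410. 153.]
(585, 0, 129) [362. 279.]
(585, 0, 195) [365. 224.]
```

View pics/d2a.png

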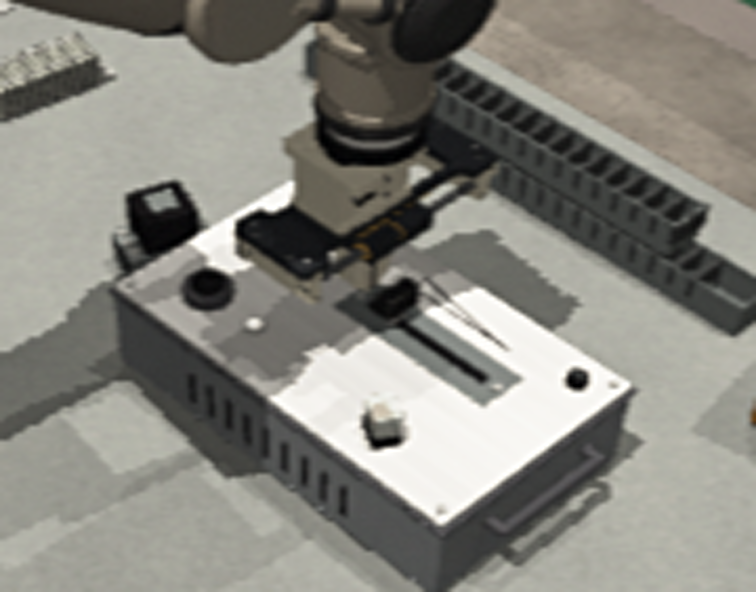

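View pics/wrist2.png

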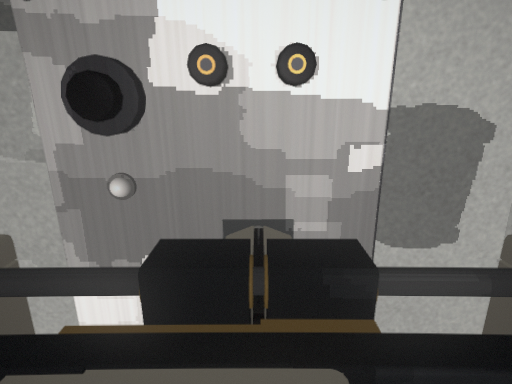

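```bash
python3 -m inch '[0,-0.4,0,0,0,0,-1, 0,-0.8,0,0,0,0,-1, 0,-1.2,0,0,0,0,-1, 0,-1.6,0,0,0,0,-1, 0,-2,0,0,0,0,-1]'; python3 -m inch '[0,-0.3,0,0,0,0,-1, 0,-0.6,0,0,0,0,-1, 0,-0.9,0,0,0,0,-1, 0,-1.2,0,0,0,0,-1, 0,-1.5,0,0,0,0,-1]'; python3 -c "
from h import *
cap('wrist','wrist3')
cap('side','side3')"
```

```text
time: 3.35
tool_pos: [584.5, -18.7, 128.4]
tcp_rot: [-3.14, -0.002, 1.573]
contact_force: [1.1, 6.1, 0.9]
grip_width: 0.9
time: 3.85
tool_pos: [584.5, -33.3, 128.4]
tcp_rot: [-3.14, -0.004, 1.573]
contact_force: [-0.3, 7.9, 0.9]
grip_width: 0.4
```

View pics/side3.png

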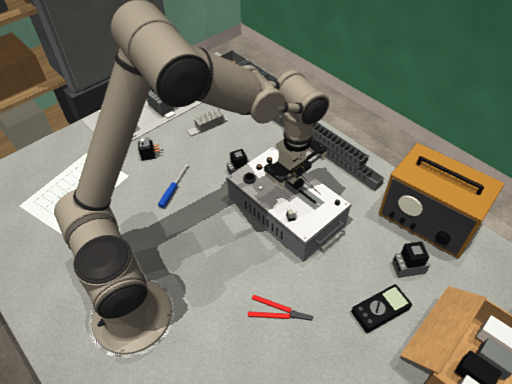

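The contact force is about 6–8 N, as expected at each notch, so the finger is pushing the lever. I'll carry on towards off.

```bash
for i in 1 2 3; do python3 -m inch '[0,-0.3,0,0,0,0,-1, 0,-0.6,0,0,0,0,-1, 0,-0.9,0,0,0,0,-1, 0,-1.2,0,0,0,0,-1, 0,-1.6,0,0,0,0,-1]' | grep -E 'pos|force'; done; python3 -m inch '[0,-0.3,0,0,0,0,-1, 0,-0.6,0,0,0,0,-1, 0,-0.9,0,0,0,0,-1, 0,-1.2,0,0,0,0,-1, 0,-1.4,0,0,0,0,-1]'
```

```text
tool_pos: [584.4, -49.3, 128.5]
contact_force: [0.2, 7.1, 1.3]
tool_pos: [584.4, -65.2, 128.5]
contact_force: [0.0, 7.8, 1.3]
tool_pos: [584.3, -81.2, 128.6]
contact_force: [-0.9, 7.3, 0.7]
time: 5.95
tool_pos: [584.3, -95.8, 128.5]
tcp_rot: [-3.139, -0.006, 1.572]
contact_force: [0.5, 4.1, 0.3]
grip_width: 0.8
```

```bash
python3 -m inch '[0,-0.05,0,0,0,0,-1, 0,-0.1,0,0,0,0,-1, 0,-0.2,0,0,0,0,-1, 0,-0.25,0,0,0,0,-1, 0,-0.25,0,0,0,0,-1]'; python3 -m inch '[0,-0.05,0,0,0,0,-1, 0,-0.1,0,0,0,0,-1, 0,-0.15,0,0,0,0,-1, 0,-0.2,0,0,0,0,-1, 0,-0.2,0,0,0,0,-1]'
```

```text
time: 6.45
tool_pos: [584.3, -96.0, 128.6]
tcp_rot: [-3.139, -0.01, 1.572]
contact_force: [1.1, 9.2, 1.6]
grip_width: 0.3
time: 6.95
tool_pos: [584.3, -96.0, 128.7]
tcp_rot: [-3.139, -0.013, 1.573]
contact_force: [1.3, 10.3, 2.4]
grip_width: 0.2
```

The finger stopped at y=-96 with about 10 N, which fits the off stop. I'll back off, rise and check by eye.

```bash
python3 -m inch '[0,0.5,0,0,0,0,-1, 0,1,0,0,0,0,-1, 0,1.5,0,0,0,0,-1, 0,1.5,1,0,0,0,-1, 0,1.5,3,0,0,0,-1]'; python3 -m inch '[0,0,3,0,0,0,-1, 0,-2,5,0,0,0,-1, 0,-5,6,0,0,0,-1, 0,-8,6,0,0,0,-1, 0,-10,6,0,0,0,-1]'
python3 -c "
from h import *
im,c=cap('wrist','wrist4');print(bot.get_obs()['tool_pos'])
a=cv2.resize(im,(800,600),interpolation=cv2.INTER_CUBIC);cv2.imwrite('pics/w4a.png',a[:,:,::-1])"
```

```text
time: 7.45
tool_pos: [583.4, -80.9, 158.2]
tcp_rot: [-3.136, -0.013, 1.573]
contact_force: [1.3, -0.5, 0.5]
grip_width: 0.5
time: 7.95
tool_pos: [583.5, -183.2, 219.6]
tcp_rot: [-3.138, -0.012, 1.572]
contact_force: [0.9, 0.3, -0.1]
grip_width: 0.4
[ 583.24084413 -185.86719215  219.11235189]
```

View pics/w4a.png

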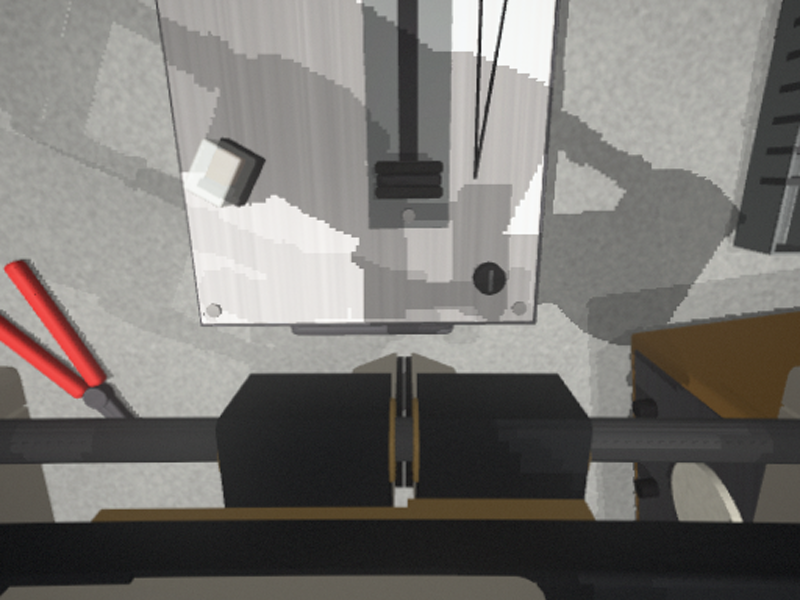

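The lever at (409,180) sits at the off end of the slot. The fuse cap at (489,278) and relay at (230,172) are clear of my path.

```bash
python3 - <<'E'
from h import *
im,c=load('wrist4'); f=.64
for n,u,v,z in [('lever top mid',409,180,151),('TL',376,161,151),('BR',443,199,151),('screw bot',408.5,215,110),('relay',228,172,146)]:
    print(n,np.round(onz(c,u*f,v*f,z),1))
E
```

```text
lever top mid [ 585.9 -115.4  151. ]
TL [ 570.9 -107.1  151. ]
BR [ 601.7 -123.9  151. ]
screw bot [ 586.  -135.3  110. ]
relay [ 501.6 -112.2  146. ]
```

The lever is at off (Y≈-115). Now I'll come down on its off side.

```bash
python3 -m inch '[0.1,2,0,0,0,0,-1, 0.2,4,0,0,0,0,-1, 0.2,4,-3,0,0,0,-1, 0.2,4,-6,0,0,0,-1, 0.2,4,-9,0,0,0,-1]'; python3 -m inch '[0,0.2,0,0,0,0,-1, 0,0.4,0,0,0,0,-1, 0,0.6,0,0,0,0,-1, 0,0.7,0,0,0,0,-1, 0,0.7,0,0,0,0,-1]'
```

```text
time: 8.5
tool_pos: [585.5, -144.0, 129.0]
tcp_rot: [-3.139, -0.01, 1.571]
contact_force: [-0.1, -0.3, -0.4]
grip_width: 0.5
time: 9.0
tool_pos: [586.1, -136.9, 130.4]
tcp_rot: [-3.141, -0.009, 1.572]
contact_force: [0.2, 0.8, -0.1]
grip_width: 0.8
```

```bash
python3 -m inch '[0,0.1,-0.1,0,0,0,-1, 0,0.2,-0.1,0,0,0,-1, 0,0.3,-0.1,0,0,0,-1, 0,0.4,-0.1,0,0,0,-1, 0,0.5,-0.1,0,0,0,-1]';  python3 -m inch '[0,0.1,0,0,0,0,-1, 0,0.2,0,0,0,0,-1, 0,0.3,0,0,0,0,-1, 0,0.3,0,0,0,0,-1, 0,0.3,0,0,0,0,-1]'
```

```text
time: 9.5
tool_pos: [586.1, -132.9, 129.6]
tcp_rot: [-3.141, -0.007, 1.572]
contact_force: [-1.1, -6.4, 0.6]
grip_width: 0.3
time: 10.0
tool_pos: [586.0, -130.7, 129.6]
tcp_rot: [-3.141, -0.006, 1.571]
contact_force: [-1.4, -5.0, -1.1]
grip_width: 0.5
```

```bash
for i in 1 2 3 4; do python3 -m inch '[0,0.1,0,0,0,0,-1, 0,0.2,0,0,0,0,-1, 0,0.3,0,0,0,0,-1, 0,0.4,0,0,0,0,-1, 0,0.4,0,0,0,0,-1]'| grep -E 'pos|force'; done
```

```text
tool_pos: [586.0, -125.8, 129.5]
contact_force: [0.3, 1.0, 0.8]
tool_pos: [586.0, -121.6, 129.5]
contact_force: [-0.7, 0.2, 0.8]
tool_pos: [586.0, -117.7, 129.5]
contact_force: [-0.6, -0.7, -0.3]
tool_pos: [586.0, -114.5, 129.6]
contact_force: [-1.0, -3.7, -0.3]
```

Click 1 came near y=-126 and I'm now loading the second notch.

```bash
for i in 1 2 3 4 5; do python3 -m inch '[0,0.1,0,0,0,0,-1, 0,0.2,0,0,0,0,-1, 0,0.3,0,0,0,0,-1, 0,0.4,0,0,0,0,-1, 0,0.4,0,0,0,0,-1]'| grep -E 'pos|force'; done
```

```text
tool_pos: [586.0, -109.6, 129.5]
contact_force: [0.6, -0.7, -0.1]
tool_pos: [586.0, -105.4, 129.5]
contact_force: [-0.3, 0.1, 0.7]
tool_pos: [586.0, -101.5, 129.5]
contact_force: [0.5, -0.3, 0.7]
tool_pos: [586.0, -98.3, 129.6]
contact_force: [-1.0, -3.5, 0.3]
tool_pos: [586.0, -93.4, 129.5]
contact_force: [0.1, 0.3, -0.3]
```

```bash
python3 -m inch '[0,0.1,0,0,0,0,-1, 0,0.2,0,0,0,0,-1, 0,0.3,0,0,0,0,-1, 0,0.3,0,0,0,0,-1, 0,0.3,0,0,0,0,-1]'; python3 -m inch '[0,-0.5,0,0,0,0,-1, 0,-1.5,0,0,0,0,-1, 0,-2.5,0,0,0,0,-1, 0,-3.5,1,0,0,0,-1, 0,-4.5,3,0,0,0,-1]'; python3 -m inch '[0,-1.5,3,0,0,0,-1, 0,-3,5,0,0,0,-1, 0,-4,6,0,0,0,-1, 0,-4,6.5,0,0,0,-1, 0,-4,6.5,0,0,0,-1]'
python3 -c "
from h import *
im,c=cap('wrist','wrist5');print(bot.get_obs()['tool_pos'])
a=cv2.resize(im,(800,600),interpolation=cv2.INTER_CUBIC);cv2.imwrite('pics/w5a.png',a[:,:,::-1])"
```

```text
time: 15.0
tool_pos: [586.0, -90.3, 129.5]
tcp_rot: [-3.141, -0.007, 1.572]
contact_force: [-0.5, -1.1, -0.4]
grip_width: 0.3
time: 15.5
tool_pos: [585.1, -136.4, 158.9]
tcp_rot: [-3.138, -0.008, 1.571]
contact_force: [-0.2, -0.5, -0.6]
grip_width: 0.2
time: 16.0
tool_pos: [585.0, -176.5, 224.0]
tcp_rot: [-3.138, -0.008, 1.571]
contact_force: [-0.5, 0.7, 0.3]
grip_width: 0.6
[ 584.72595919 -175.93782675  223.22898442]
```

View pics/w5a.png

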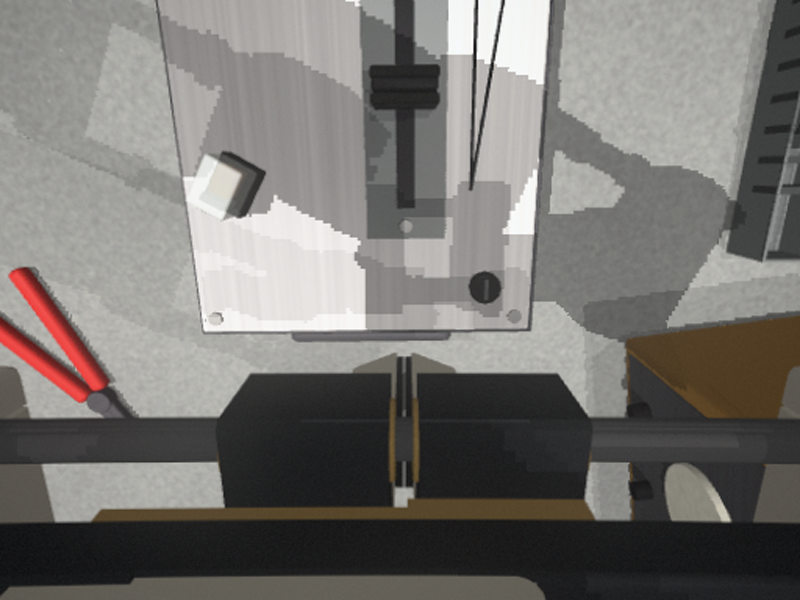

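The lever at about (404,85) is well out along the slot. I'll move up for a straight-down view of it.

```bash
python3 -m inch '[0,2,0,0,0,0,-1, 0,4,0,0,0,0,-1, 0,5,0,0,0,0,-1, 0,5,0,0,0,0,-1, 0,5,0,0,0,0,-1]'
python3 -c "
from h import *
im,c=load('wrist5');print([np.round(onz(c,404*.64,v*.64,151),1) for v in (65,98)])
im,c=cap('wrist','wrist6');print(bot.get_obs()['tool_pos'])
a=cv2.resize(im,(800,600),interpolation=cv2.INTER_CUBIC);cv2.imwrite('pics/w6a.png',a[:,:,::-1])"
```

```text
time: 16.55
tool_pos: [584.7, -125.9, 222.9]
tcp_rot: [-3.136, -0.009, 1.572]
contact_force: [0.4, -0.6, -0.1]
grip_width: 0.5
[array([585.1, -60.5, 151. ]), array([585.1, -73.7, 151. ])]
[ 584.70638851 -126.33028499  222.9424431 ]
```

View pics/w6a.png

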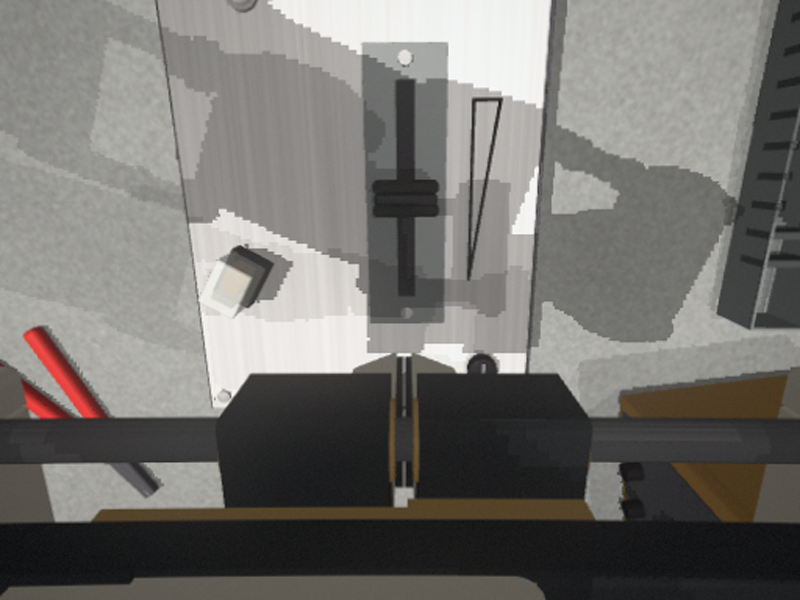

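```bash
python3 -c "
from h import *
im,c=load('wrist6')
for u,v,z in [(406,199,151),(406,181,151),(406,217,151),(405,57,110),(407,313,110),(236,284,146)]: print(np.round(onz(c,u*.64,v*.64,z),1))"
```

```text
[585.6 -67.  151. ]
[585.6 -58.8 151. ]
[585.6 -75.4 151. ]
[584.8   0.8 110. ]
[ 586.3 -136.1  110. ]
[ 500.  -109.7  146. ]
```

Lever at Y=-67.0, which is 48 mm from off and at the slot's midpoint, so it is on tap 3. Next I'll go to the button and look first.

```bash
python3 -m inch '[-2,3.5,0,0,0,0,-1, -4,7,0,0,0,0,-1, -6,10.5,0,0,0,0,-1, -8,14,0,0,0,0,-1, -8,15,0,0,0,0,-1]'
python3 -m inch '[0,0,0,0,0,0,-1,0,0,0,0,0,0,-1,0,0,0,0,0,0,-1,0,0,0,0,0,0,-1,0,0,0,0,0,0,-1]'
python3 -c "
from h import *
im,c=cap('wrist','wrist7');print(bot.get_obs()['tool_pos'])
a=cv2.resize(im,(800,600),interpolation=cv2.INTER_CUBIC);cv2.imwrite('pics/w7a.png',a[:,:,::-1])"
```

```text
time: 17.1
tool_pos: [502.6, 25.7, 223.2]
tcp_rot: [-3.135, -0.009, 1.573]
contact_force: [0.0, -0.5, -0.8]
grip_width: 0.6
time: 17.6
tool_pos: [502.9, 24.9, 223.0]
tcp_rot: [-3.135, -0.009, 1.572]
contact_force: [0.3, -0.1, 1.2]
grip_width: 0.6
[502.86923512  25.04857105 223.01361496]
```

View pics/w7a.png

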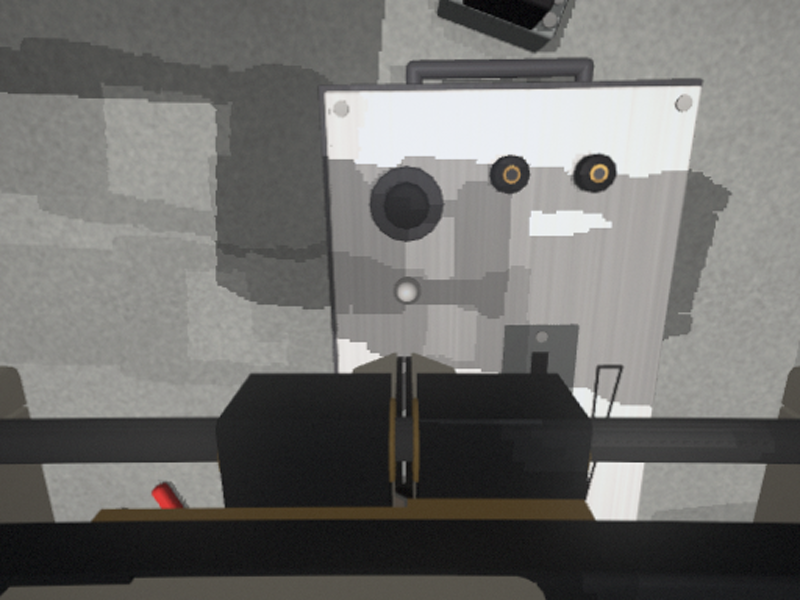

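The button centre is at (406,205), with the sockets at (510,174) and (596,173).

```bash
python3 -c "
from h import *
im,c=load('wrist7')
for u,v,z in [(406,205,132),(406,204,122),(510,174,122),(596,173,122)]: print(np.round(onz(c,u*.64,v*.64,z),1))"
python3 -m inch '[0.1,2,0,0,0,0,-1, 0.2,4,0,0,0,0,-1, 0.2,5.3,-1,0,0,0,-1, 0.2,5.3,-4,0,0,0,-1, 0.2,5.3,-7.3,0,0,0,-1]'
```

```text
[503.7  79.5 132. ]
[503.7  79.2 122. ]
[557.8  94.5 122. ]
[602.   94.9 122. ]
time: 18.15
tool_pos: [505.3, 78.4, 149.3]
tcp_rot: [-3.137, -0.009, 1.573]
contact_force: [0.1, -0.0, 0.3]
grip_width: 0.2
```

```bash
python3 -m inch '[-0.1,0.1,-0.4,0,0,0,-1, -0.1,0.1,-0.8,0,0,0,-1, -0.1,0.1,-1.2,0,0,0,-1, -0.1,0.1,-1.4,0,0,0,-1, -0.1,0.1,-1.4,0,0,0,-1]'; python3 -m inch '[0,0,-0.2,0,0,0,-1, 0,0,-0.4,0,0,0,-1, 0,0,-0.6,0,0,0,-1, 0,0,-0.7,0,0,0,-1, 0,0,-0.8,0,0,0,-1]'
```

```text
time: 18.65
tool_pos: [504.7, 79.3, 135.9]
tcp_rot: [-3.138, -0.009, 1.573]
contact_force: [-1.0, -0.8, -1.0]
grip_width: 0.4
time: 19.15
tool_pos: [505.1, 79.3, 128.2]
tcp_rot: [-3.139, -0.009, 1.573]
contact_force: [0.5, -0.7, 3.4]
grip_width: 0.3
```

```bash
python3 -m inch '[0,0,-0.1,0,0,0,-1, 0,0,-0.2,0,0,0,-1, 0,0,-0.3,0,0,0,-1, 0,0,-0.35,0,0,0,-1, 0,0,-0.35,0,0,0,-1]'
```

```text
time: 19.65
tool_pos: [505.2, 79.3, 126.1]
tcp_rot: [-3.14, -0.009, 1.573]
contact_force: [-4.7, -2.1, 14.5]
grip_width: 0.4
```

The force reached 14.5 N at z=126, so the button bottomed out. Now I'll let go and check.

```bash
python3 -m inch '[0,0,0,0,0,0,-1, 0,0,0.5,0,0,0,-1, 0,0,1.5,0,0,0,-1, 0,0,3,0,0,0,-1, 0,0,5,0,0,0,-1]'; python3 -m inch '[0,0,2,0,0,0,-1, 2,-4,4,0,0,0,-1, 4,-8,5,0,0,0,-1, 6,-12,5,0,0,0,-1, 8,-16,5,0,0,0,-1]'; python3 -m inch '[0,-4,0,0,0,0,-1,0,-5,0,0,0,0,-1,0,-5,0,0,0,0,-1,0,-5,0,0,0,0,-1,0,-5,0,0,0,0,-1]'
python3 -c "
from h import *
im,c=cap('wrist','wrist8');o=bot.get_obs();print(o['tool_pos'],o['contact_force'])
a=cv2.resize(im,(800,600),interpolation=cv2.INTER_CUBIC);cv2.imwrite('pics/w8a.png',a[:,:,::-1])
im,c=cap('side','side8');a=cv2.resize(im[130:260,220:360],None,fx=4.6,fy=4.6,interpolation=cv2.INTER_CUBIC);cv2.imwrite('pics/d8a.png',a[:,:,::-1])"
```

```text
time: 20.15
tool_pos: [504.4, 79.4, 176.0]
tcp_rot: [-3.138, -0.009, 1.573]
contact_force: [-0.0, -0.4, 0.3]
grip_width: 0.7
time: 20.65
tool_pos: [584.9, -82.1, 226.8]
tcp_rot: [-3.138, -0.009, 1.573]
contact_force: [1.0, -0.1, 0.1]
grip_width: 0.8
time: 21.15
tool_pos: [584.8, -130.5, 227.0]
tcp_rot: [-3.138, -0.01, 1.575]
contact_force: [-0.2, -0.0, 0.1]
grip_width: 0.7
[ 584.83729025 -130.47903001  227.08166354] [-0.2393673   0.83606018 -0.2989324 ]
```

View pics/w8a.png

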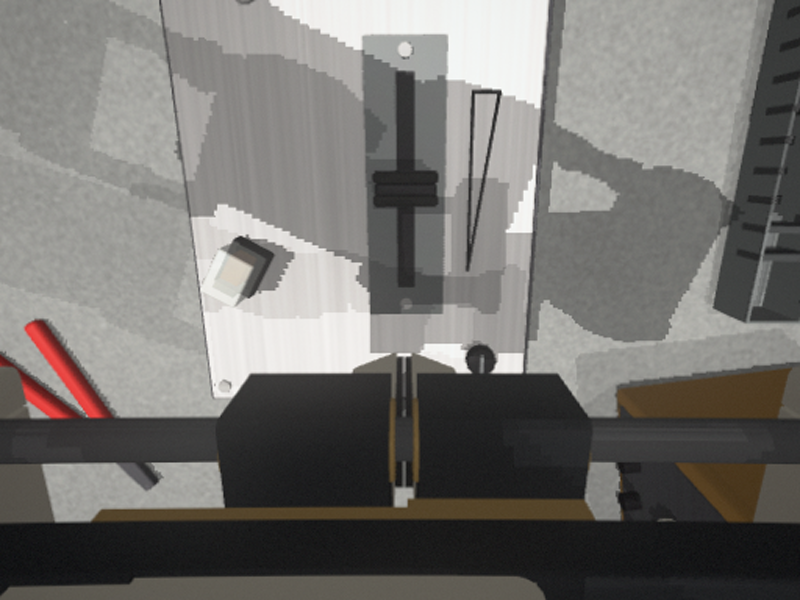

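View pics/d8a.png

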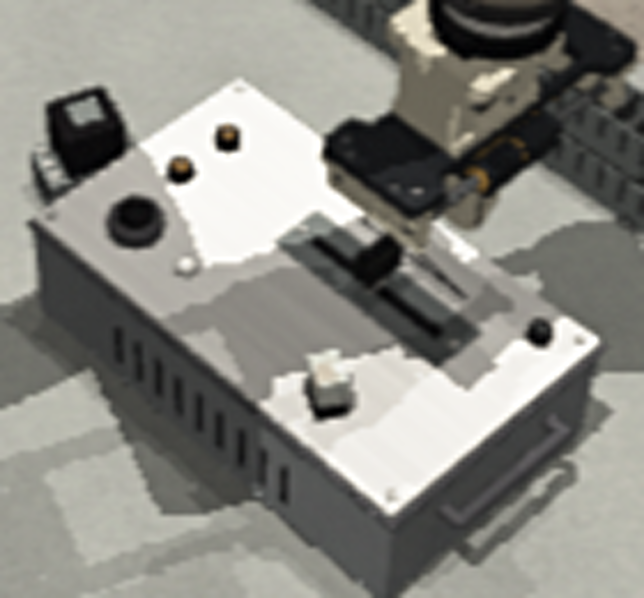

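In the side crop the relay at (328,385) and button at (135,218) are at the same pixels as in the first picture. In the wrist view the lever at (406,188) is mid-slot, between the plate screws at (405,50) and (406,304). The arm is clear of everything, so I'm handing in.

```bash
python3 -c "
from h import *
im,c=load('wrist8');print(np.round(onz(c,406*.64,188.5*.64,151),1))
bot.close_job(); print(bot.get_obs()['time'])"
```

```text
[585.6 -66.9 151. ]
the job is handed in; nothing more can be done
the job is handed in; nothing more can be done
```

I did the whole sequence by pushing with the closed fingertips, and handed the job in at about 21 s of the 67 s allowed; no verdict came back.

- **Off stop:** The lever started on tap 5. I pushed it back until it stopped hard at about 10 N. The camera then put it at Y≈-115.4 mm, the off end of the slot.
- **Third notch:** I pushed it out counting three clicks, with the force dropping at regular 16 mm intervals. The camera put it at Y≈-67.0 mm, about 48 mm from off. It read -66.9 mm after the button press.
- **Button:** I pressed it until it bottomed out (14.5 N, fingertip at z=126 mm against the expected 126 mm), then let it go. In the last side picture it looks the same as at the start. I did not measure its height.
- **Other things:** The relay looks unmoved in the same side picture, and the arm touched no other loose thing that I could tell. At hand-in it was clear of everything, with under 1 N at the wrist.

**Disagreement:** the fingertip stopped about 2 mm short of where the camera's lever position predicted at the off stop. I put this down to calibration and arm compliance. The lever was clearly at off in the picture taken afterwards.

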